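# Open the warming cabinet past its safety catch and take out the glaze bottle

## Task

The warming cabinet's door hangs ajar on its safety catch. Reach in through the gap above the door, press the orange tongue down and, while it is down, pull the door wide open; leave it open. Then take the red-capped amber glaze bottle out of the rack on the door and stand it gently on the round cork mat, leaving the blue-capped bottle upright in the rack and the mug, jar and bowl where they are.

Things in the scene. Friction and masses are not known exactly. Their poses are not given: they have to be found in the camera images.
- cabinet: White fixed tabletop cabinet, 300 wide x 200 deep x 305 high. Origin: on the table under the middle of its front plane; x points into the cabinet, y to the door's hinge side, z up. Above the door its head (232 and higher) stands 30 behind the front plane.
- control_box (a point): Middle of the lower front edge of the dark control box above the door's catch end, 260 above the table. The box sticks out 20 in front of the cabinet's front plane, is 140 wide (cabinet y -150 to -10) and 40 high. A tool entering the gap below it must lean 30 to 45 degrees, hand towards the robot, fingertips towards the cabinet. Axes as the cabinet's.
- door (a joint): Door angle in rad: 0 shut, grows as the free edge swings out towards the robot, stop at 1.7. Starts at 0.25 to 0.29; with the catch up it stops at about 0.30; from 0.45 on the catch no longer matters. Stays where it is left (friction 0.15 N m). White panel 270 wide from hinge to free edge, 18 thick, 30 to 205 above the table, steel bar handle outside.
- door_hinge (a point): The hinge line at the height of the door's top edge (205), at the door's inner face. Turns with the door: -y runs along the inner face to the free edge, x points out of the inner face (to the rack and catch side), z up. With the door shut, its axes are the cabinet's.
- catch (a joint): How far the orange safety tongue is pressed down, in m: 0 up, 0.018 fully down. Needs 0.013 or more for its tooth to pass under the strike bar on the cabinet. Spring: about 2 N to start, 6 N at 0.015; it springs back when let go.
- catch_pad (a point): Spot to press: upper face of the orange tongue, 197 above the table when up, 8 below the door's top edge. The tongue sits on the inside of the door, 235 from the hinge line, is 30 wide and reaches 89 inwards from the inner face; the spot is 34 from that face. A tooth 27 high stands at 79 to 89 from it. Axes as the door's.
- rack_mid (a point): Middle of the floor of the steel rack inside the door, 55 above the table; axes as the door's. Two pockets, each 76 along the door and 62 deep from its inner face, centres 40 either side of this point along y; walls rise 45 above the rack floor. The rack ends 212 from the hinge line.
- bottle_red: Bottle to take: amber body, red cap. 52 diameter, 150 high, 250 g; the cap, 32 diameter, takes the top 40. Origin: centre of its underside, z up. It stands in either pocket of the door rack and turns with the door; the bottles are about 80 apart, so open the fingers only to some 60. On the way out keep the hand clear of the control box and of the tongue, which has sprung up again.
- bottle_blue: The other bottle, same shape, white body, blue cap; stays in its pocket.
- mat: Round cork mat, 120 diameter, 5 thick, fixed on the table. Origin: centre of its underside.
- mug: White mug, 76 diameter, 90 high, near the mat; leave alone. Origin: centre of its underside.
- jar: Glass jar, 72 diameter, 110 high; leave alone. Origin: centre of its underside.
- bowl: Red mixing bowl, 200 diameter, 90 high; leave alone. Origin: centre of its underside.
Things that resemble listed ones, but are neither listed nor needed, are in the scene too. What is shaped like the bottle_blue but yellow is not meant.

How it is judged (in metres and radians):
On the way, in this order (a step that is already met when the one before it is completed fails the run):
1. the orange tongue is pressed down with the door still on the catch (value of joint catch above 0.01 m and value of joint door below 0.42 rad), for 0.05 s.
2. the door is pulled wide open (1.2 rad or more) (value of joint door above 1.2 rad), for 0.2 s.
3. the red-capped bottle is lifted out of the rack (z of bottle_red in the frame of rack_mid above 0.04 m), for 0.1 s.
At the end, for the whole second after the job is handed in: The door stands open by 1.2 rad or more, the red-capped bottle stands upright (within 0.1 rad) and still on the cork mat, its centre within 40 mm of the mat's, and the blue-capped bottle still stands upright in the door rack (value of joint door above 1.2 rad and horizontal distance between bottle_red and mat below 0.04 m and height (world z) of bottle_red below 0.01 m and angle between bottle_red's own z axis and vertical below 0.1 rad and linear speed of bottle_red below 0.02 m/s and angle between bottle_blue's own z axis and vertical below 0.2 rad and z of bottle_blue in the frame of rack_mid between -0.02 and 0.02 m and horizontal distance between bottle_blue and rack_mid below 0.08 m); the robot touches nothing.
It fails at once if the mug, jar or bowl was pushed more than 30 mm (distance of any of mug, jar, bowl from where it was at the start of the episode above 0.03 m).
It fails at once if a bottle was tipped over (angle between any of bottle_red, bottle_blue's own z axis and vertical above 0.7 rad).
It fails at once if the red-capped bottle was dropped or thrown (faster than 0.9 m/s) (linear speed of bottle_red above 0.9 m/s).
It also fails if it takes over 59 s, if anything falls off the work surface, if the arm or the gripper's body presses on something with over 40 N, if the wrist force passes 120 N, or if a joint passes its speed limit or range.

## Robot

A 6-joint arm with a two-finger parallel gripper is mounted at the origin on the work surface. World frame = base frame: x ahead of the robot, y to its left, z up, the work surface at z = 0. Lengths are in mm, angles in degrees, forces in N, time in s.
With the tool pointing down it reaches from about 350 to 850 mm from the base axis. Payload 8.1 kg.
Tool frame: the origin (TCP) lies midway between the tips of the shut fingers; the grasp point (between the pads) lies 19 mm behind it; x points along the fingers, y is the direction in which the jaws open and shut, and the axes are right-handed (so a half turn about x gives the same grasp; the last joint's range is limited). The gripper opens to 85 mm and grips with 20 to 120 N. Pads are 22 mm wide; open, the fingers measure 114 mm over their backs; the gripper's body (76 mm by 85 mm) begins 54 mm behind the grasp point. The pads swing forward as they close: fully open they stand 13 mm farther back than shut.
Start: joints at [-79.492, 7.471, 85.268, -0, 87.261, -4.893], TCP at [159.365, -578.453, 231.292] pointing down, gripper open.
Joint ranges: [-169.43, 169.43], [-51.17, 129.36], [1.28, 143.12], [-76.62, 256.62], [0, 156.53], [-152.29, 152.29]. Speed limits (degrees/s): [136.94, 136.94, 159.86, 180, 180, 180].

## Interface

Orientations are given as [roll, pitch, yaw] about the fixed x, y, z axes, in that order (R = Rz(yaw) Ry(pitch) Rx(roll)).
In Python, from bench import sense, snapshot, hand_in gives the robot as it stands.
- The arm moves only by the tool drive_tool, never from a script. Its argument "deltas" is a list of rows, each a list of 7 numbers: the closure in counts, from 0 (fully open) to 255 (shut), then the shift along the tool's x, y, z in m, then the turn, a rotation vector about the tool's x, y, z in rad. A call has exactly 10 rows; each row is the pose to reach, as a shift and turn from the pose commanded when the call began, along the tool's axes at that moment; what a row does not reach only later rows make up. A row lasts 1/12 s, in which the tool goes at most 41.7 mm and 7.16 degrees, less where a joint would pass 70% of its speed; a pose out of reach is approached as far as the arm can. A call with a gripper value outside its range is refused whole. The fingers move at their own pace and stop on an object; "squeeze" is the grip in N (left out, the last holds). Time passes only in rows, so rows that repeat a pose let the fingers close, or fill a call up. It gives the time, the measured TCP pose, the force and the opening at its end, in the units of the state.
- sense(): the state, without advancing time (a new reading comes with each control period).
- snapshot(name): name is "scene" or "top"; returns a dict with "frame" (480x640x3 uint8, blue, green, red), "fx", "fy", "cx", "cy" (pixels), "k1" (the pictures are not rectified: a ray, as slopes to the right and down, at radius r is drawn at 1 + k1 r^2 times it, then the intrinsics apply), "rvec" (rotation vector, rad) and "tvec" (3), from world to camera coordinates, as OpenCV has them. Camera axes: x right, y down, z forward; pixel columns grow to the right and rows downward; lengths in mm; the calibration is good to about 2 mm. A picture is of the moment at which its call begins. There is no depth.
- hand_in(): hands the job in, once; it reports no verdict.
The state is a dict: "time": time; "joint_pos": joint angles; "qd": joint speeds; "joint_efforts": joint torques, N m; "tool_pos": TCP position; "tcp_rot": TCP orientation; "ft_force": force on the tool from outside, world axes, zero at the start; "wrist_torque": the same for the moment, N m; "finger_gap": finger opening in mm.
Only numpy, scipy, OpenCV 4.12 (cv2) and the standard library are available. Lean on these libraries where they do the work, as an engineer would, in place of code of your own. Each camera call takes 0.05 s, during which the arm holds its last target.

## Working session

There is one attempt and no reset: what is moved stays moved. The work goes in short steps, Python scripts to look and compute and a tool call to move; the robot and the scene stay as the last step left them, time stands still between calls to the robot, and variables do not carry over. Pictures are saved under pics/ and viewed, and the job is handed in when it is done.

Besides the shell and the picture viewer there is one more tool, called after "Request:" as name([rows], argument=value, ...), one row to a line, values as JSON. drive_tool: Moves the arm, as the interface text tells. Its arguments: {"type":"object","properties":{"deltas":{"type":"array","items":{"type":"array","items":{"type":"number"}}},"squeeze":{"type":"number"}},"required":["deltas"]}

```bash
ls; mkdir -p pics; python3 - <<'E'
from bench import sense, snapshot
import cv2,pickle
print(sense())
for n in ("scene","top"):
    s=snapshot(n); cv2.imwrite(f"pics/{n}0.png",s["frame"]); pickle.dump(s,open(f"{n}0.pkl","wb"))
    print({k:v for k,v in s.items() if k!="frame"})
E
```

```text
pics
{'time': 0.0, 'joint_pos': array([-7.94925272e+01,  7.51646039e+00,  8.53294976e+01,  2.57523790e-03,
        8.72609182e+01, -4.89252138e+00]), 'qd': array([ 0.00839047,  0.01382626,  0.05616046, -0.02920265,  0.054939  ,
       -0.05736572]), 'joint_efforts': array([-2.27059209e-03, -5.69406939e+01, -5.00555992e+01, -4.34344520e-04,
        1.49579986e-02, -2.98262812e-06]), 'tool_pos': array([ 159.27626992, -577.90542911,  230.22823717]), 'tcp_rot': array([-96.27112608,  89.89309293,  99.12874258]), 'ft_force': array([-0.31940084, -0.25201579,  0.23893775]), 'wrist_torque': array([-0.04338728, -0.03720271, -0.0259485 ]), 'finger_gap': 85.06418347214947}
{'fx': 580.7224947233133, 'fy': 580.7224947233133, 'cx': 319.6056090657887, 'cy': 235.7666158905411, 'k1': -0.05214881065723728, 'rvec': array([ 0.66998698, -2.94469032,  0.52340164]), 'tvec': array([ 436.80732168,  377.48258786, 1181.68139793])}
{'fx': 455.20682081213715, 'fy': 455.20682081213715, 'cx': 323.0322737093968, 'cy': 243.1499808196859, 'k1': -0.11999195823009286, 'rvec': array([ 2.16872844, -2.23397719,  0.04852675]), 'tvec': array([ -80.2732379 ,  532.63385491, 1117.45312473])}
```

View pics/scene0.png

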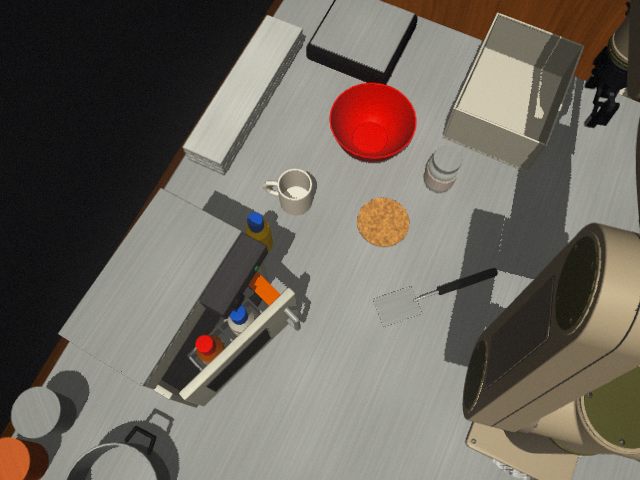

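View pics/top0.png

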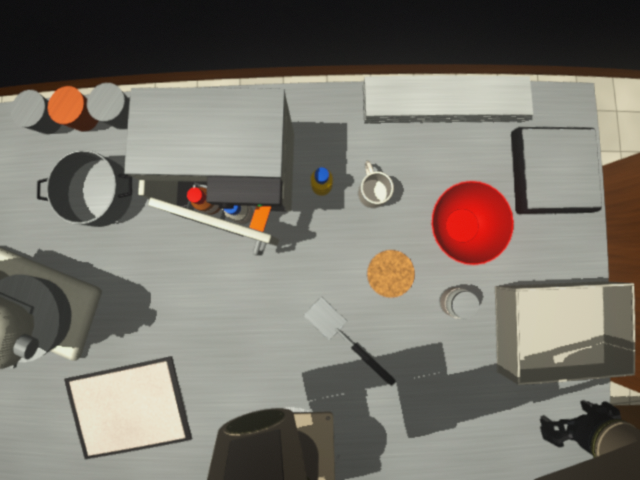

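```bash
cat > h.py <<'E'
import numpy as np,cv2,pickle
from bench import sense,snapshot
from scipy.spatial.transform import Rotation as Ro
def ray(s,u,v):
    x,y=(u-s['cx'])/s['fx'],(v-s['cy'])/s['fy']
    rd=np.hypot(x,y); r=rd
    for _ in range(30): r=rd/(1+s['k1']*r*r)
    f=r/rd if rd>0 else 1
    R=cv2.Rodrigues(np.array(s['rvec']))[0]
    d=R.T@np.array([x*f,y*f,1]); c=-R.T@np.array(s['tvec']); return c,d
def onz(s,u,v,z):
    c,d=ray(s,u,v); return c+d*(z-c[2])/d[2]
def tri(s1,p1,s2,p2):
    c1,d1=ray(s1,*p1); c2,d2=ray(s2,*p2)
    t=np.linalg.lstsq(np.c_[d1,-d2],c2-c1,rcond=None)[0]
    a,b=c1+t[0]*d1,c2+t[1]*d2
    return (a+b)/2,np.linalg.norm(a-b)
def proj(s,P):
    R=cv2.Rodrigues(np.array(s['rvec']))[0]
    q=R@np.array(P)+np.array(s['tvec']); x,y=q[0]/q[2],q[1]/q[2]
    f=1+s['k1']*(x*x+y*y); return np.array([s['cx']+s['fx']*x*f,s['cy']+s['fy']*y*f])
def rot(rpy): return Ro.from_euler('xyz',rpy,degrees=True).as_matrix()
E
python3 - <<'E'
from h import *
for n,(x0,y0,x1,y1) in (("scene",(130,180,330,420)),("top",(110,70,330,260))):
    s=pickle.load(open(n+"0.pkl","rb")); c=s["frame"][y0:y1,x0:x1]
    k=3 if n=="top" else 2.5
    cv2.imwrite(f"pics/{n}0c.png",cv2.resize(c,None,fx=k,fy=k,interpolation=cv2.INTER_CUBIC))
E
```

```text
(no output)
```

View pics/scene0c.png

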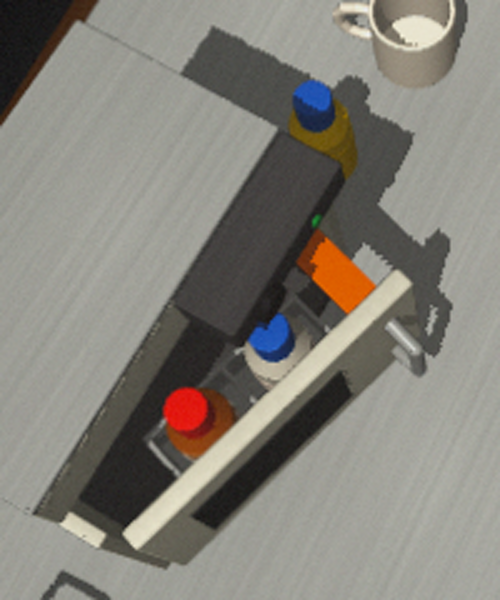

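View pics/top0c.png

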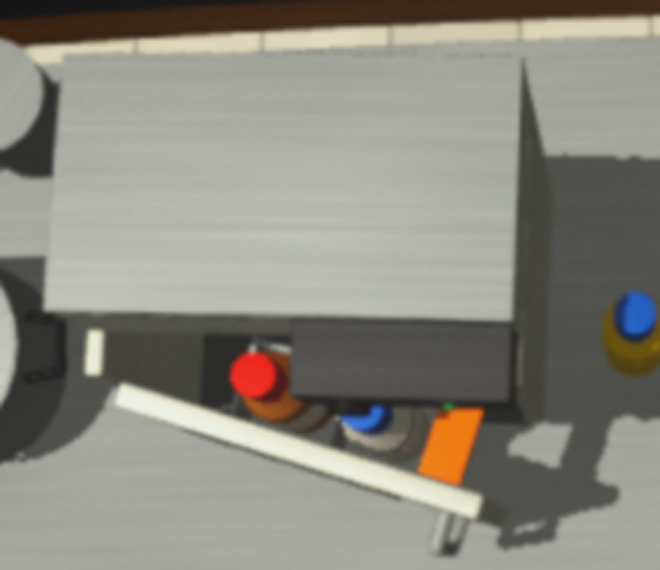

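```bash
python3 - <<'E'
from h import *
np.set_printoptions(precision=1,suppress=True)
S=pickle.load(open("scene0.pkl","rb"));T=pickle.load(open("top0.pkl","rb"))
t=lambda u,v:(u/3+110-.33,v/3+70-.33)
c=lambda u,v:(u/2.5+130-.3,v/2.5+180-.3)
for n,a,b in (("hin",(123,382),(125,530)),("hout",(116,402),(137,550)),("fin",(482,497),(398,270)),("fout",(472,518),(412,283))):
    print(n,tri(T,t(*a),S,c(*b)),onz(T,*t(*a),205),onz(S,*c(*b),205))
print("cab top T",[onz(T,*t(*p),305) for p in ((62,57),(522,57),(512,320),(45,310))])
print("cab top S",[onz(S,*c(*p),305) for p in ((80,22),(278,128),(35,514))])
print("box T",[onz(T,*t(*p),300) for p in ((292,397),(510,402))])
print("box S",[onz(S,*c(*p),300) for p in ((342,165),(235,338),(175,305))])
def blob(s,lo,hi,box):
    h=cv2.cvtColor(s["frame"],cv2.COLOR_BGR2HSV); m=cv2.inRange(h,lo,hi)
    x0,y0,x1,y1=box; mm=np.zeros_like(m); mm[y0:y1,x0:x1]=m[y0:y1,x0:x1]
    n,l,st,ce=cv2.connectedComponentsWithStats(mm); i=1+np.argmax(st[1:,4]); return ce[i],st[i]
for nm,lo,hi,bs,bt in (("red",(0,240,150),(4,255,255),(180,320,230,365),(180,180,215,215)),("blue",(105,150,60),(125,255,255),(225,300,255,328),(220,200,250,222)),("orange",(5,200,150),(15,255,255),(240,260,290,315),(240,200,280,240)),("mat",(8,80,120),(20,220,255),(350,190,415,250),(360,245,420,300))):
    a,sa=blob(S,lo,hi,bs);b,sb=blob(T,lo,hi,bt); print(nm,a,sa,b,sb,tri(T,b,S,a))
    z=dict(red=205,blue=205,orange=197,mat=5)[nm]; print(onz(T,*b,z),onz(S,*a,z))
E
```

```text
hin (array([627.6, 259.6, 215.2]), np.float64(0.9837193070503446)) [629.7 263.6 205. ] [629.6 259.7 205. ]
hout (array([615.1, 267.8, 207.3]), np.float64(0.6205567507373387)) [615.8 268.8 205. ] [615.4 267.8 205. ]
fin (array([541. ,  11.8, 211.4]), np.float64(0.34481691125423375)) [541.2  12.5 205. ] [542.2  10.5 205. ]
fout (array([526.4,  17.9, 219.6]), np.float64(0.014088246829855572)) [527.   19.7 205. ] [528.6  14.8 205. ]
cab top T [array([827.5, 268.3, 305. ]), array([811.8, -29.5, 305. ]), array([643.9, -19.8, 305. ]), array([661.9, 276.7, 305. ])]
cab top S [array([810.5, -31.8, 305. ]), array([645.4, -21.9, 305. ]), array([661., 274., 305.])]
box T [array([601.3, 119.1, 300. ]), array([593.6, -16.9, 300. ])]
box S [array([594.5, -18.4, 300. ]), array([602.5, 119. , 300. ]), array([649.2, 116.9, 300. ])]Traceback (most recent call last):
  File "<stdin>", line 17, in <module>
  File "<stdin>", line 15, in blob
    return _wrapfunc(a, 'argmax', axis=axis, out=out, **kwds)
    return bound(*args, **kwds)
ValueError: attempt to get argmax of an empty sequence
```

```bash
python3 - <<'E'
from h import *
np.set_printoptions(precision=1,suppress=True)
S=pickle.load(open("scene0.pkl","rb"));T=pickle.load(open("top0.pkl","rb"))
def blob(s,lo,hi,box):
    h=cv2.cvtColor(s["frame"],cv2.COLOR_BGR2HSV); m=cv2.inRange(h,lo,hi)
    x0,y0,x1,y1=box; mm=np.zeros_like(m); mm[y0:y1,x0:x1]=m[y0:y1,x0:x1]
    n,l,st,ce=cv2.connectedComponentsWithStats(mm); 
    if n<2: print("none",h[(y0+y1)//2,(x0+x1)//2]); return np.array([0,0.]),0
    i=1+np.argmax(st[1:,4]); return ce[i],st[i]
for nm,lo,hi,bs,bt in (("red",(0,230,120),(4,255,255),(190,330,222,360),(185,182,210,208)),("blue",(105,150,60),(125,255,255),(225,300,255,328),(220,200,250,222)),("orange",(5,200,150),(18,255,255),(240,260,290,315),(240,200,280,240)),("mat",(8,80,120),(20,220,255),(350,190,415,250),(360,245,420,300))):
    a,sa=blob(S,lo,hi,bs);b,sb=blob(T,lo,hi,bt); print(nm,a,sa,b,sb)
    z=dict(red=205,blue=205,orange=197,mat=5)[nm]; print(onz(T,*b,z),onz(S,*a,z))
st=sense(); print("R start\n",rot(st['tcp_rot']))
H=np.array([630.5,263.5]);a=.339
u=np.array([-np.sin(a),-np.cos(a)]);n=np.array([np.cos(a),-np.sin(a)])
for d,w,z in ((220,5,197),(250,5,197),(250,75,197),(220,75,197),(235,34,197)):
    P=[*(H+d*u+w*n),z]; print(P,proj(S,P),proj(T,P))
# target orientation lean 35, azimuth -12
az=np.radians(-12);L=np.radians(35)
hd=np.array([np.cos(az),np.sin(az),0]);x=np.sin(L)*hd-np.cos(L)*np.array([0,0,1])
R0=rot(st['tcp_rot'])
for sg in (1,-1):
    y=sg*np.cross([0,0,1],hd); R=np.c_[x,y,np.cross(x,y)]
    print(sg,Ro.from_matrix(R0.T@R).as_rotvec(), R)
E
```

```text
none [  1 220 239]
red [203.9 343.2] [196 335  17  17 202] [0. 0.] 0
[1128.4  661.8  205. ] [633.1 167.6 205. ]
blue [238.4 315.1] [229 305  18  20 216] [232.1 209.1] [224 205  15   9  74]
[598.   90.7 205. ] [601.7  95.9 205. ]
orange [265.5 290.2] [254 275  26  30 397] [260.  217.6] [250 206  21  25 329]
[579.4  34.  197. ] [580.5  31.8 197. ]
mat [382.7 221.8] [ 357  198   53   49 2021] [390.6 273.3] [ 367  250   48   48 1800]
[ 450.  -262.2    5. ] [ 451.5 -265.     5. ]
R start
 [[-0.   0.3 -1. ]
 [ 0.  -1.  -0.3]
 [-1.  -0.  -0. ]]
[np.float64(562.0557208103845), np.float64(54.35798928428089), 197] [268.7 305.2] [250.5 226.2]
[np.float64(552.0793956837181), np.float64(26.06535884865251), 197] [280.5 294. ] [264.1 230.6]
[np.float64(618.095533366851), np.float64(2.7872668864309347), 197] [254.8 268.2] [274.6 198.6]
[np.float64(628.0718584935174), np.float64(31.079897322059317), 197] [243.  279.1] [260.9 194.3]
[np.float64(584.4171010014921), np.float64(30.56789311068919), 197] [263.9 288.7] [261.6 215.1]
1 [-2.6 -0.2  0.8] [[ 0.6  0.2  0.8]
 [-0.1  1.  -0.2]
 [-0.8 -0.   0.6]]
-1 [0.5 0.6 0.1] [[ 0.6 -0.2 -0.8]
 [-0.1 -1.   0.2]
 [-0.8  0.  -0.6]]
```

```bash
cat >> h.py <<'E'
np.set_printoptions(precision=4,suppress=True)
def lean(az,L,sg=-1):
    az,L=np.radians(az),np.radians(L)
    hd=np.array([np.cos(az),np.sin(az),0]);x=np.sin(L)*hd-np.cos(L)*np.array([0,0,1])
    y=sg*np.cross([0,0,1],hd); return np.c_[x,y,np.cross(x,y)]
def delta(P,R,st=None):
    st=st or sense(); R0=rot(st['tcp_rot']); p=np.array(st['tool_pos'])
    return np.r_[R0.T@(np.array(P)-p)/1000, Ro.from_matrix(R0.T@R).as_rotvec()]
H=np.array([630.5,263.5])
def door(d,w,z,th):
    a=th+.057; return np.array([*(H+d*np.array([-np.sin(a),-np.cos(a)])+w*np.array([np.cos(a),-np.sin(a)])),z])
E
python3 - <<'E'
from h import *
R=lean(-12,35); press=door(235,36,187,.282); pre=press-120*R[:,0]
print(press,pre)
print(delta([159,-578,370],rot(sense()['tcp_rot'])))
print(delta([330,-300,370],lean(-30,15)))
print(delta(pre,R))
E
```

```text
[586.3033  29.9028 187.    ] [518.9782  44.2132 285.2982]
[-0.1397 -0.0003  0.0003  0.      0.      0.    ]
[-0.1393 -0.2229 -0.2384  0.7876  0.2485  0.1054]
[-0.054  -0.5044 -0.512   0.4626  0.5993  0.1477]
```

Request:
drive_tool([
  [255, -0.04, 0, 0, 0, 0, 0],
  [255, -0.08, 0, 0, 0, 0, 0],
  [255, -0.12, 0, 0, 0, 0, 0],
  [255, -0.14, -0.02, -0.02, 0, 0, 0],
  [255, -0.14, -0.05, -0.05, 0.05, 0.06, 0],
  [255, -0.14, -0.08, -0.08, 0.1, 0.12, 0.02],
  [255, -0.14, -0.11, -0.11, 0.15, 0.18, 0.03],
  [255, -0.14, -0.14, -0.14, 0.2, 0.24, 0.05],
  [255, -0.14, -0.17, -0.17, 0.25, 0.3, 0.06],
  [255, -0.14, -0.2, -0.2, 0.3, 0.36, 0.08],
])

```text
time: 0.93
tool_pos: [297.5, -334.9, 370.8]
tcp_rot: [176.5, 68.8, -5.7]
ft_force: [0.7, 0.6, 0.6]
finger_gap: -0.2
```

```bash
python3 - <<'E'
from h import *
R=lean(-12,35); press=door(235,36,187,.282); pre=press-120*R[:,0]
s=sense();print(s['joint_pos'],s['tool_pos'],s['time'])
print(delta(pre,R))
E
```

```text
[-70.816  -31.4888 107.0782  19.2283  94.8495  24.6088] [ 297.4845 -334.9165  370.8164] 0.9333
[ 0.1458 -0.3899 -0.1638  0.1586  0.2389  0.0593]
```

Request:
drive_tool([
  [255, 0.005, -0.03, -0.012, 0.015, 0.02, 0.005],
  [255, 0.015, -0.07, -0.028, 0.03, 0.045, 0.01],
  [255, 0.03, -0.11, -0.045, 0.045, 0.07, 0.015],
  [255, 0.045, -0.15, -0.062, 0.06, 0.095, 0.02],
  [255, 0.06, -0.19, -0.08, 0.08, 0.12, 0.03],
  [255, 0.075, -0.23, -0.096, 0.095, 0.145, 0.04],
  [255, 0.09, -0.27, -0.113, 0.11, 0.17, 0.045],
  [255, 0.105, -0.31, -0.13, 0.13, 0.195, 0.05],
  [255, 0.125, -0.35, -0.147, 0.145, 0.22, 0.055],
  [255, 0.145, -0.39, -0.164, 0.159, 0.239, 0.059],
])

```text
time: 1.77
tool_pos: [489.8, -5.0, 301.4]
tcp_rot: [179.9, 55.0, -11.9]
ft_force: [0.7, -1.6, -0.3]
finger_gap: 0.0
```

```bash
python3 - <<'E'
from h import *
R=lean(-12,35); press=door(235,36,187,.282); pre=press-120*R[:,0]
s=sense();print(s['joint_pos'],s['tool_pos'],s['time'],s['qd'])
print(delta(pre,R))
print(delta(press-40*R[:,0],R))
E
```

```text
[ -2.6194 -47.6849 127.8787  -5.8561  65.2432  99.9981] [489.8182  -4.99   301.4231] 1.7667 [ 95.6533  38.5153   0.3082 -64.7022 -47.4241 116.0226]
[ 0.0238 -0.0542 -0.0059  0.0029 -0.0006  0.0009]
[ 0.1038 -0.0541 -0.0058  0.0029 -0.0006  0.0009]
```

Request:
drive_tool([
  [255, 0, 0, 0, 0, 0, 0],
  [255, 0, 0, 0, 0, 0, 0],
  [255, 0.0, 0, 0, 0, 0, 0],
  [255, 0.01, 0, 0, 0, 0, 0],
  [255, 0.02, 0, 0, 0, 0, 0],
  [255, 0.03, 0, 0, 0, 0, 0],
  [255, 0.04, 0, 0, 0, 0, 0],
  [255, 0.05, 0, 0, 0, 0, 0],
  [255, 0.05, 0, 0, 0, 0, 0],
  [255, 0.05, 0, 0, 0, 0, 0],
])

```text
time: 2.6
tool_pos: [517.0, -14.0, 258.6]
tcp_rot: [179.8, 55.3, -12.1]
ft_force: [0.4, -0.4, 0.7]
finger_gap: -0.0
```

```bash
python3 - <<'E'
from h import *
R=lean(-12,35); press=door(235,36,187,.282)
for n,(x0,y0,x1,y1) in (("scene",(130,180,330,420)),("top",(190,130,330,260))):
    s=snapshot(n); c=s["frame"][y0:y1,x0:x1]
    k=4 if n=="top" else 2.5
    cv2.imwrite(f"pics/{n}1c.png",cv2.resize(c,None,fx=k,fy=k,interpolation=cv2.INTER_CUBIC))
s=sense();print(s['joint_pos'],s['tool_pos'],s['time'],s['qd'])
print(press)
print(delta(press,R))
E
```

```text
[ -3.89   -41.5404 128.7484  -5.463   58.3714  99.4026] [517.3907 -13.5025 260.2777] 2.7 [ 0.5711 -0.7514 -0.3654 -0.0283 -0.0069 -0.0788]
[586.3033  29.9028 187.    ]
[ 0.0935 -0.0568 -0.0062  0.0025  0.0033 -0.0005]
```

View pics/scene1c.png

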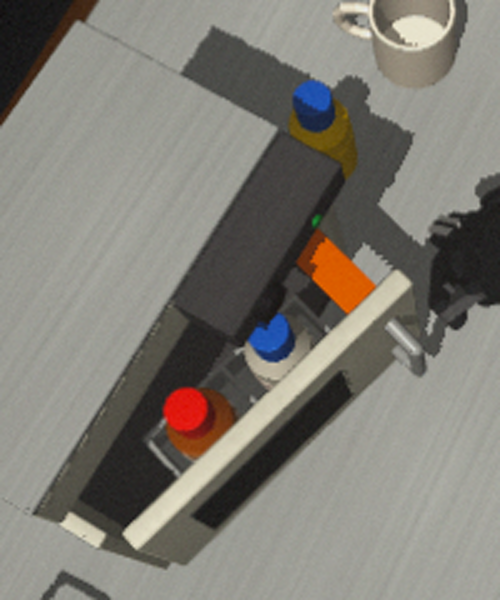

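View pics/top1c.png

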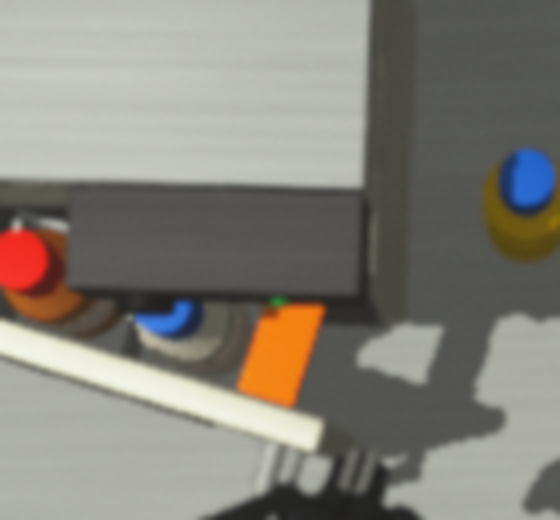

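Request:
drive_tool([
  [255, 0, -0.015, -0.002, 0, 0, 0],
  [255, 0, -0.03, -0.003, 0, 0, 0],
  [255, 0.0, -0.045, -0.005, 0, 0, 0],
  [255, 0.0, -0.057, -0.006, 0, 0, 0],
  [255, 0.01, -0.057, -0.006, 0, 0, 0],
  [255, 0.02, -0.057, -0.006, 0, 0, 0],
  [255, 0.03, -0.057, -0.006, 0, 0, 0],
  [255, 0.04, -0.057, -0.006, 0, 0, 0],
  [255, 0.05, -0.057, -0.006, 0, 0, 0],
  [255, 0.05, -0.057, -0.006, 0, 0, 0],
])

```text
time: 3.53
tool_pos: [561.3, 34.8, 219.1]
tcp_rot: [179.7, 55.4, -12.2]
ft_force: [0.5, 0.2, -0.7]
finger_gap: -0.2
```

```bash
python3 - <<'E'
from h import *
R=lean(-12,35); press=door(235,36,187,.282)
for n,(x0,y0,x1,y1) in (("scene",(200,220,360,340)),("top",(190,150,330,260))):
    s=snapshot(n); c=s["frame"][y0:y1,x0:x1]
    k=4
    cv2.imwrite(f"pics/{n}2c.png",cv2.resize(c,None,fx=k,fy=k,interpolation=cv2.INTER_CUBIC))
s=sense();print(s['joint_pos'],s['tool_pos'],s['time'],s['qd'])
print(press)
print(delta(press,R))
E
```

```text
[  4.3785 -29.3024 125.2686 -11.9847  51.058  111.022 ] [561.5006  35.2524 221.3056] 3.6333 [ 0.3598 -1.2698 -0.751  -0.0287  0.3972  0.1338]
[586.3033  29.9028 187.    ]
[ 0.0426  0.     -0.0013  0.0028  0.0051 -0.001 ]
```

View pics/scene2c.png

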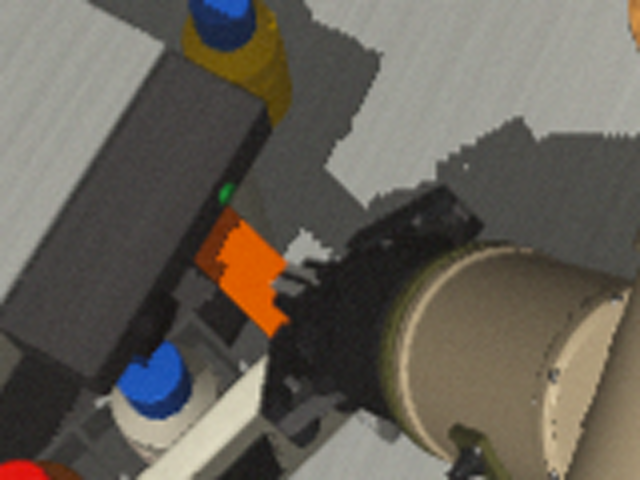

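View pics/top2c.png

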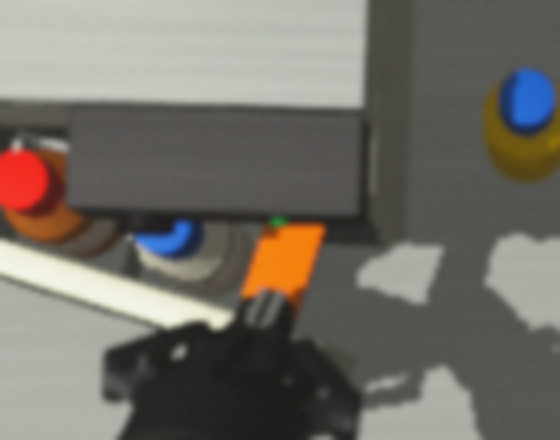

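Request:
drive_tool([
  [255, 0.006, 0, 0, 0, 0, 0],
  [255, 0.012, 0, 0, 0, 0, 0],
  [255, 0.018, 0, 0, 0, 0, 0],
  [255, 0.023, 0, 0, 0, 0, 0],
  [255, 0.027, 0, 0, 0, 0, 0],
  [255, 0.031, 0, 0, 0, 0, 0],
  [255, 0.035, 0, 0, 0, 0, 0],
  [255, 0.038, 0, 0, 0, 0, 0],
  [255, 0.038, 0, 0, 0, 0, 0],
  [255, 0.038, 0, 0, 0, 0, 0],
])

```text
time: 4.47
tool_pos: [583.6, 31.3, 192.0]
tcp_rot: [179.8, 55.1, -12.0]
ft_force: [-0.0, -2.9, 3.9]
finger_gap: -0.1
```

```bash
python3 - <<'E'
from h import *
R=lean(-12,35); press=door(235,36,187,.282)
for n,(x0,y0,x1,y1) in (("scene",(200,220,360,340)),("top",(190,150,330,260))):
    s=snapshot(n); c=s["frame"][y0:y1,x0:x1]
    k=4
    cv2.imwrite(f"pics/{n}3c.png",cv2.resize(c,None,fx=k,fy=k,interpolation=cv2.INTER_CUBIC))
s=sense();print(s['joint_pos'],s['tool_pos'],s['time'],s['ft_force'],s['wrist_torque'])
print(delta(press,R))
E
```

```text
[  3.5192 -23.7614 124.6011 -12.2945  45.9208 111.2659] [583.4923  31.2719 192.1265] 4.5667 [ 0.0788 -2.9305  3.9941] [-0.3877 -0.0924 -0.2547]
[0.0059 0.0008 0.0004 0.0032 0.0018 0.0001]
```

View pics/scene3c.png

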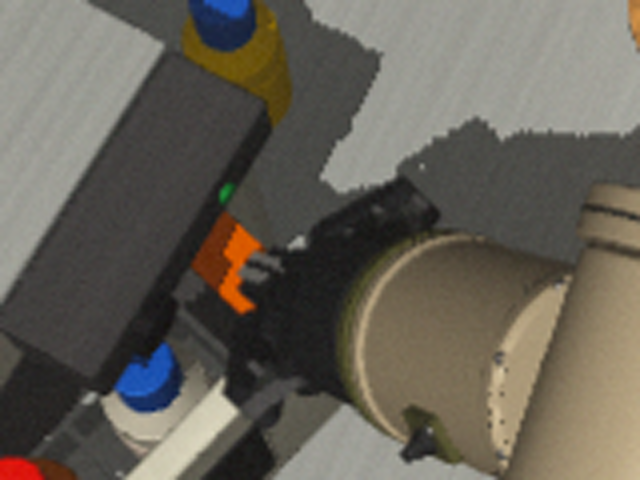

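View pics/top3c.png

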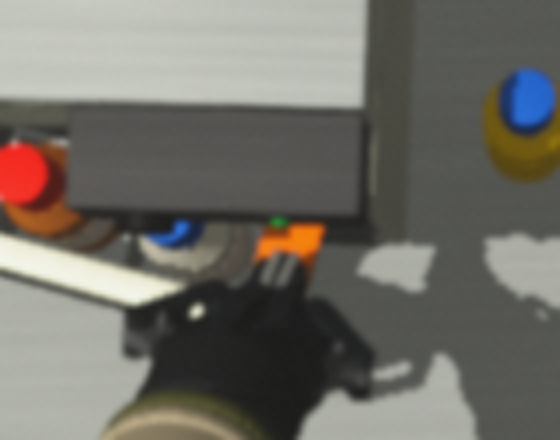

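Request:
drive_tool([
  [255, 0.001, 0, 0.0005, 0, 0, 0],
  [255, 0.002, 0, 0.0012, 0, 0, 0],
  [255, 0.003, 0, 0.002, 0, 0, 0],
  [255, 0.004, 0, 0.0027, 0, 0, 0],
  [255, 0.005, 0, 0.0034, 0, 0, 0],
  [255, 0.006, 0, 0.004, 0, 0, 0],
  [255, 0.007, 0, 0.005, 0, 0, 0],
  [255, 0.007, 0, 0.005, 0, 0, 0],
  [255, 0.007, 0, 0.005, 0, 0, 0],
  [255, 0.007, 0, 0.005, 0, 0, 0],
])

```text
time: 5.4
tool_pos: [585.6, 31.6, 187.0]
tcp_rot: [180.0, 54.7, -11.8]
ft_force: [-0.7, -2.0, 14.6]
finger_gap: -0.2
```

```bash
python3 - <<'E'
from h import *
s=sense();print(s['joint_pos'],s['tool_pos'],s['time'],s['ft_force'],s['wrist_torque'])
E
```

```text
[  3.5352 -23.3313 124.9861 -12.5314  44.7582 111.5966] [585.573   31.6347 186.9912] 5.4 [-0.7397 -2.0251 14.5989] [-0.4147 -0.8061 -0.1321]
```

```bash
cat > pull.py <<'E'
from h import *
s=sense(); p0=s['tool_pos'].copy(); v=p0[:2]-H; r=np.hypot(*v); a0=np.arctan2(-v[0],-v[1]); print(r,a0)
al=np.concatenate([a0+np.array([.01,.03,.06,.09,.12,.155,.19,.225,.26,.295])])
al=np.concatenate([al,al[-1]+.04*np.arange(1,11)]); al=np.concatenate([al,al[-1]+.05*np.arange(1,9), ]); al=np.minimum(al,1.385); al=np.r_[al,al[-1],al[-1]]
f=np.clip((al-.45)/.85,0,1)
cmd=(p0,lean(-11.8,35.3))
ref=cmd
for i,(a,ff) in enumerate(zip(al,f)):
    P=np.array([H[0]-r*np.sin(a),H[1]-r*np.cos(a),p0[2]-2*ff]); R=lean(-11.8+20*ff,35.3-25*ff)
    d=np.r_[ref[1].T@(P-ref[0])/1000,Ro.from_matrix(ref[1].T@R).as_rotvec()]
    print(i,round(a,3),np.round(P),np.round(d,3))
    if i%10==9: ref=(P,R)
E
python3 pull.py
```

```text
236.17776894354768 0.191391857480902
0 0.201 [583.  32. 187.] [-0.001  0.     0.002  0.     0.     0.   ]
1 0.221 [579.  33. 187.] [-0.004 -0.     0.006  0.     0.     0.   ]
2 0.251 [572.  35. 187.] [-0.008 -0.     0.012  0.     0.     0.   ]
3 0.281 [565.  37. 187.] [-0.012 -0.001  0.017  0.     0.     0.   ]
4 0.311 [558.  39. 187.] [-0.016 -0.001  0.023  0.     0.     0.   ]
5 0.346 [550.  41. 187.] [-0.021 -0.002  0.03   0.     0.     0.   ]
6 0.381 [543.  44. 187.] [-0.026 -0.004  0.036  0.     0.     0.   ]
7 0.416 [535.  48. 187.] [-0.03  -0.005  0.043  0.     0.     0.   ]
8 0.451 [527.  51. 187.] [-0.035 -0.007  0.05  -0.    -0.001 -0.   ]
9 0.486 [520.  55. 187.] [-0.04  -0.009  0.056 -0.012 -0.019 -0.009]
10 0.526 [512.  59. 187.] [-0.005 -0.003  0.007 -0.014 -0.021 -0.009]
11 0.566 [504.  64. 187.] [-0.01  -0.006  0.015 -0.028 -0.041 -0.018]
12 0.606 [496.  69. 187.] [-0.015 -0.01   0.022 -0.042 -0.062 -0.026]
13 0.646 [488.  75. 187.] [-0.019 -0.014  0.029 -0.056 -0.082 -0.035]
14 0.686 [481.  81. 186.] [-0.024 -0.018  0.036 -0.07  -0.103 -0.043]
15 0.726 [474.  87. 186
[... 326 characters left out ...]

20 0.936 [440. 124. 186.] [-0.003 -0.009  0.007 -0.019 -0.026 -0.008]
21 0.986 [434. 133. 186.] [-0.005 -0.019  0.013 -0.038 -0.051 -0.015]
22 1.036 [427. 143. 186.] [-0.008 -0.028  0.02  -0.058 -0.077 -0.021]
23 1.086 [421. 154. 185.] [-0.01  -0.039  0.025 -0.077 -0.103 -0.027]
24 1.136 [416. 164. 185.] [-0.012 -0.049  0.03  -0.097 -0.128 -0.033]
25 1.186 [412. 175. 185.] [-0.014 -0.06   0.035 -0.117 -0.154 -0.038]
26 1.236 [407. 186. 185.] [-0.015 -0.071  0.039 -0.137 -0.179 -0.043]
27 1.286 [404. 197. 185.] [-0.017 -0.082  0.043 -0.158 -0.205 -0.047]
28 1.286 [404. 197. 185.] [-0.017 -0.082  0.043 -0.158 -0.205 -0.047]
29 1.286 [404. 197. 185.] [-0.017 -0.082  0.043 -0.158 -0.205 -0.047]
```

Request:
drive_tool([
  [255, -0.001, 0, 0.002, 0, 0, 0],
  [255, -0.004, 0, 0.006, 0, 0, 0],
  [255, -0.008, 0, 0.012, 0, 0, 0],
  [255, -0.012, -0.001, 0.017, 0, 0, 0],
  [255, -0.016, -0.001, 0.023, 0, 0, 0],
  [255, -0.021, -0.002, 0.03, 0, 0, 0],
  [255, -0.026, -0.004, 0.036, 0, 0, 0],
  [255, -0.03, -0.005, 0.043, 0, 0, 0],
  [255, -0.035, -0.007, 0.05, 0, 0, 0],
  [255, -0.04, -0.009, 0.056, -0.012, -0.019, -0.009],
])

```text
time: 6.23
tool_pos: [518.1, 55.9, 185.1]
tcp_rot: [-179.9, 56.1, -10.8]
ft_force: [2.6, 1.8, 5.9]
finger_gap: -0.2
```

```bash
python3 - <<'E'
from h import *
for n,(x0,y0,x1,y1) in (("scene",(130,220,370,400)),("top",(130,130,330,280))):
    s=snapshot(n); c=s["frame"][y0:y1,x0:x1]
    k=3
    cv2.imwrite(f"pics/{n}4c.png",cv2.resize(c,None,fx=k,fy=k,interpolation=cv2.INTER_CUBIC))
s=sense();print(s['joint_pos'],s['tool_pos'],s['time'],s['ft_force'],s['wrist_torque'])
E
```

```text
[  7.5324 -35.3346 132.5851 -13.0074  50.955  113.7505] [518.0061  55.8163 185.4099] 6.3333 [0.9477 3.4077 6.0187] [ 0.3937 -0.4638  0.377 ]
```

View pics/top4c.png

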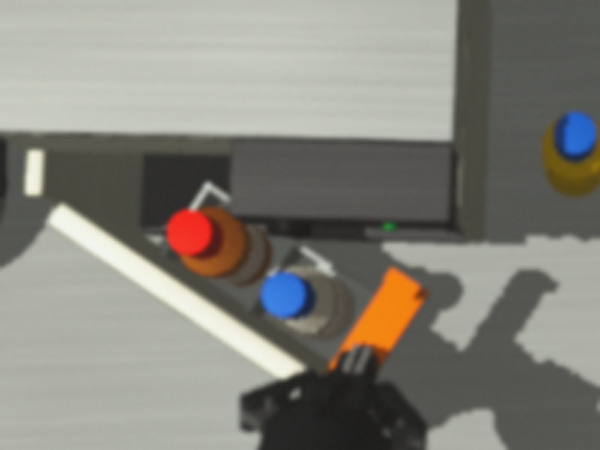

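```bash
cat > pull2.py <<'E'
from h import *
s=sense(); p0=s['tool_pos'].copy(); v=p0[:2]-H; r=np.hypot(*v); a0=np.arctan2(-v[0],-v[1]); print(r,a0)
R0=rot(s['tcp_rot'])
al=a0+.035*np.arange(1,11)
for i,a in enumerate(al):
    f=(i+1)/10
    P=np.array([H[0]-r*np.sin(a),H[1]-r*np.cos(a),p0[2]]); R=lean(-10.8+14*f,33.9-24*f)
    d=np.r_[R0.T@(P-p0)/1000,Ro.from_matrix(R0.T@R).as_rotvec()]
    print(i,round(a,3),np.round(P),np.round(d,3))
E
python3 pull2.py
```

```text
236.19357092577292 0.4964173288963209
0 0.531 [511.  60. 185.] [-0.004 -0.003  0.007 -0.022 -0.042 -0.013]
1 0.566 [504.  64. 185.] [-0.009 -0.006  0.013 -0.043 -0.084 -0.025]
2 0.601 [497.  69. 185.] [-0.013 -0.009  0.019 -0.065 -0.125 -0.036]
3 0.636 [490.  74. 185.] [-0.017 -0.012  0.026 -0.087 -0.167 -0.047]
4 0.671 [484.  79. 185.] [-0.021 -0.016  0.032 -0.11  -0.209 -0.057]
5 0.706 [477.  84. 185.] [-0.025 -0.02   0.038 -0.133 -0.251 -0.065]
6 0.741 [471.  89. 185.] [-0.029 -0.024  0.044 -0.156 -0.292 -0.073]
7 0.776 [465.  95. 185.] [-0.033 -0.028  0.049 -0.181 -0.334 -0.08 ]
8 0.811 [459. 101. 185.] [-0.037 -0.033  0.055 -0.205 -0.375 -0.086]
9 0.846 [454. 107. 185.] [-0.041 -0.038  0.061 -0.23  -0.417 -0.091]
```

Request:
drive_tool([
  [255, -0.004, -0.003, 0.007, -0.022, -0.042, -0.013],
  [255, -0.009, -0.006, 0.013, -0.043, -0.084, -0.025],
  [255, -0.013, -0.009, 0.019, -0.065, -0.125, -0.036],
  [255, -0.017, -0.012, 0.026, -0.087, -0.167, -0.047],
  [255, -0.021, -0.016, 0.032, -0.11, -0.209, -0.057],
  [255, -0.025, -0.02, 0.038, -0.133, -0.251, -0.065],
  [255, -0.029, -0.024, 0.044, -0.156, -0.292, -0.073],
  [255, -0.033, -0.028, 0.049, -0.181, -0.334, -0.08],
  [255, -0.037, -0.033, 0.055, -0.205, -0.375, -0.086],
  [255, -0.041, -0.038, 0.061, -0.23, -0.417, -0.091],
])

```text
time: 7.17
tool_pos: [453.1, 106.6, 184.8]
tcp_rot: [179.9, 80.3, 3.1]
ft_force: [3.2, 1.7, 4.8]
finger_gap: -0.0
```

```bash
cat > pull3.py <<'E'
from h import *
for n,(x0,y0,x1,y1) in (("top",(130,130,330,280)),):
    s=snapshot(n); c=s["frame"][y0:y1,x0:x1]
    k=3
    cv2.imwrite(f"pics/{n}5c.png",cv2.resize(c,None,fx=k,fy=k,interpolation=cv2.INTER_CUBIC))
s=sense();print(s['joint_pos'],s['tool_pos'],s['tcp_rot'],s['time'],s['ft_force'],s['wrist_torque'])
p0=s['tool_pos'].copy(); v=p0[:2]-H; r=np.hypot(*v); a0=np.arctan2(-v[0],-v[1]); print(r,a0)
R0=rot(s['tcp_rot'])
al=a0+.05*np.arange(1,13); al=np.minimum(al,1.375)
ref=(p0,R0)
for i,a in enumerate(al):
    P=np.array([H[0]-r*np.sin(a),H[1]-r*np.cos(a),p0[2]])
    az=2+10*min(1,(i+1)/10)
    R=lean(az,9)
    d=np.r_[ref[1].T@(P-ref[0])/1000,Ro.from_matrix(ref[1].T@R).as_rotvec()]
    print(i,round(a,3),np.round(P),np.round(d,3))
    if i==9: ref=(P,R)
E
python3 pull3.py
```

```text
[  7.5745 -22.72   118.1844  -0.7086  75.0237  94.4171] [452.5366 107.4303 184.7827] [-179.8441   80.4626    3.4394] 7.2167 [-0.9615  0.4823  5.9988] [ 0.0635 -0.0326  0.0106]
236.70390098876607 0.8508480153018987
0 0.901 [445. 117. 185.] [-0.001 -0.01   0.007  0.005 -0.009  0.001]
1 0.951 [438. 126. 185.] [-0.002 -0.019  0.013 -0.012 -0.009 -0.002]
2 1.001 [431. 136. 185.] [-0.003 -0.03   0.019 -0.03  -0.009 -0.004]
3 1.051 [425. 146. 185.] [-0.004 -0.04   0.025 -0.047 -0.009 -0.007]
4 1.101 [419. 156. 185.] [-0.005 -0.051  0.03  -0.064 -0.009 -0.01 ]
5 1.151 [414. 167. 185.] [-0.006 -0.062  0.034 -0.081 -0.009 -0.013]
6 1.201 [410. 178. 185.] [-0.006 -0.073  0.038 -0.099 -0.009 -0.016]
7 1.251 [406. 189. 185.] [-0.007 -0.084  0.041 -0.116 -0.009 -0.018]
8 1.301 [402. 200. 185.] [-0.007 -0.096  0.044 -0.133 -0.009 -0.021]
9 1.351 [399. 212. 185.] [-0.008 -0.107  0.046 -0.15  -0.009 -0.024]
10 1.375 [398. 217. 185.] [ 0.    -0.006 -0.     0.     0.     0.   ]
11 1.375 [398. 217. 185.] [ 0.    -0.006 -0.     0.     0.     0.   ]
```

View pics/top5c.png

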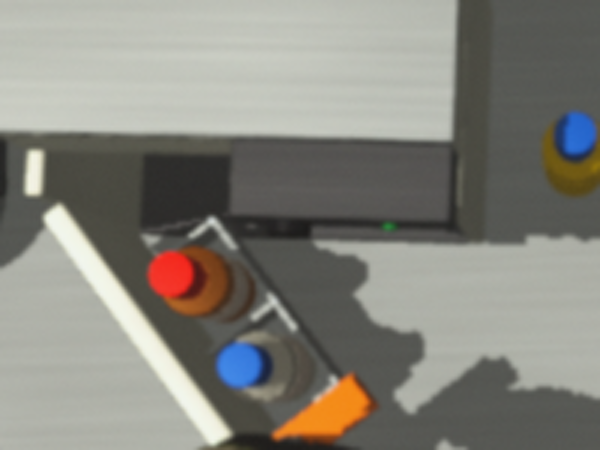

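Door following nicely (about 0.95 rad). Continue.

Request:
drive_tool([
  [255, -0.001, -0.01, 0.007, 0, -0.009, 0],
  [255, -0.002, -0.019, 0.013, -0.012, -0.009, -0.002],
  [255, -0.003, -0.03, 0.019, -0.03, -0.009, -0.004],
  [255, -0.004, -0.04, 0.025, -0.047, -0.009, -0.007],
  [255, -0.005, -0.051, 0.03, -0.064, -0.009, -0.01],
  [255, -0.006, -0.062, 0.034, -0.081, -0.009, -0.013],
  [255, -0.006, -0.073, 0.038, -0.099, -0.009, -0.016],
  [255, -0.007, -0.084, 0.041, -0.116, -0.009, -0.018],
  [255, -0.007, -0.096, 0.044, -0.133, -0.009, -0.021],
  [255, -0.008, -0.107, 0.046, -0.15, -0.009, -0.024],
])

```text
time: 8.05
tool_pos: [399.7, 210.9, 183.7]
tcp_rot: [179.2, 80.8, 11.1]
ft_force: [0.9, -0.7, 5.6]
finger_gap: -0.4
```

Request:
drive_tool([
  [255, 0, -0.005, 0, 0, 0, 0],
  [255, 0, -0.008, 0, 0, 0, 0],
  [255, 0, -0.008, 0, 0, 0, 0],
  [255, 0, -0.004, 0, 0, 0, 0],
  [255, 0, 0.004, 0, 0, 0, 0],
  [255, -0.02, 0.004, 0, 0, 0, 0],
  [255, -0.05, 0.004, 0, 0, 0, 0],
  [255, -0.08, 0.004, 0, 0, 0, 0],
  [255, -0.11, 0.004, 0, 0, 0, 0],
  [255, -0.13, 0.004, 0, 0, 0, 0],
])

```text
time: 8.88
tool_pos: [380.1, 202.5, 314.2]
tcp_rot: [179.4, 80.8, 11.2]
ft_force: [0.0, 0.4, -0.3]
finger_gap: -0.3
```

```bash
python3 - <<'E'
from h import *
for n in ("scene","top"):
    s=snapshot(n); pickle.dump(s,open(n+"6.pkl","wb"))
    cv2.imwrite(f"pics/{n}6.png",s["frame"])
s=sense();print(s['joint_pos'],s['tool_pos'],s['tcp_rot'],s['time'],s['ft_force'],s['wrist_torque'])
E
```

```text
[ 22.7884 -29.9358 109.6997  -1.8406  90.9567 100.7742] [381.2677 203.0069 315.8377] [179.6841  80.5419  11.5183] 8.9833 [ 0.2407  0.4252 -0.3885] [-0.0246  0.0552 -0.0071]
```

View pics/top6.png

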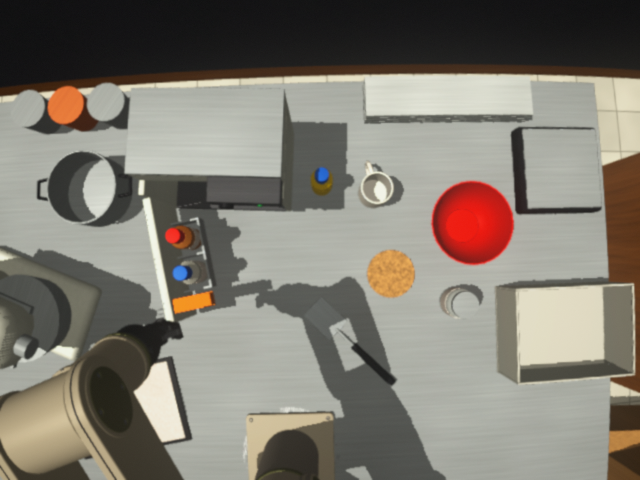

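View pics/scene6.png

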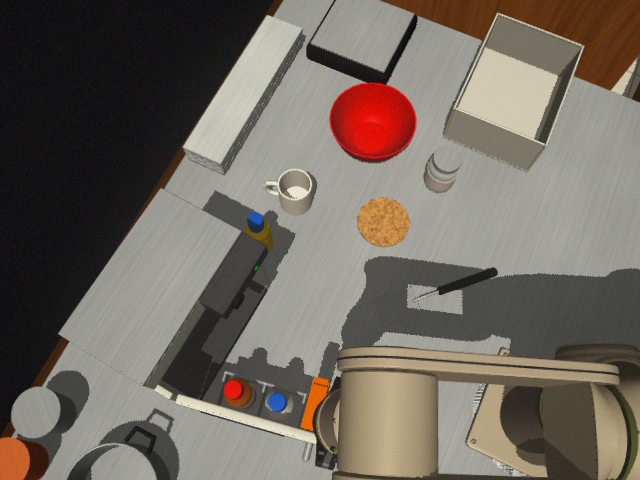

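```bash
python3 - <<'E'
from h import *
S=pickle.load(open("scene6.pkl","rb"));T=pickle.load(open("top6.pkl","rb"))
def blob(s,ranges,box):
    x0,y0,x1,y1=box; h=cv2.cvtColor(s["frame"],cv2.COLOR_BGR2HSV); m=0*h[...,0]
    for lo,hi in ranges: m|=cv2.inRange(h,lo,hi)
    mm=np.zeros_like(m); mm[y0:y1,x0:x1]=m[y0:y1,x0:x1]
    n,l,st,ce=cv2.connectedComponentsWithStats(mm); i=1+np.argmax(st[1:,4]); return ce[i],st[i]
# cap mask includes side -> use top face bright; compare
for nm,rg,bs,bt in (("red",[((0,200,190),(3,255,255)),((176,180,190),(180,255,255))],(215,370,260,410),(160,222,190,250)),("blue",[((105,150,100),(125,255,255))],(260,385,300,415),(168,260,195,285))):
    a,sa=blob(S,rg,bs);b,sb=blob(T,rg,bt);print(nm,a,sa,b,sb,tri(T,b,S,a)); 
    for z in (205,195): print(z,onz(T,*b,z),onz(S,*a,z))
for n,s,(x0,y0,x1,y1) in (("scene",S,(150,350,340,470)),("top",T,(130,170,270,340))):
    cv2.imwrite(f"pics/{n}6c.png",cv2.resize(s["frame"][y0:y1,x0:x1],None,fx=3.5,fy=3.5,interpolation=cv2.INTER_CUBIC))
E
```

```text
red [232.279  389.0172] [224 381  17  17 233] [172.2875 235.1562] [166 228  14  15 160] (array([547.854 , 215.6568, 211.7157]), np.float64(0.8924112538548222))
205 [547.8917 217.7426 205.    ] [549.4404 215.64   205.    ]
195 [548.5855 221.0656 195.    ] [551.1543 215.4349 195.    ]
blue [276.6552 401.682 ] [268 393  18  19 261] [179.8715 272.7374] [173 266  15  15 179] (array([469.6301, 201.254 , 210.6616]), np.float64(0.33498111329935015))
205 [469.3877 202.9918 205.    ] [470.3279 201.1076 205.    ]
195 [469.2408 206.1568 195.    ] [471.2766 200.7619 195.    ]
```

View pics/scene6c.png

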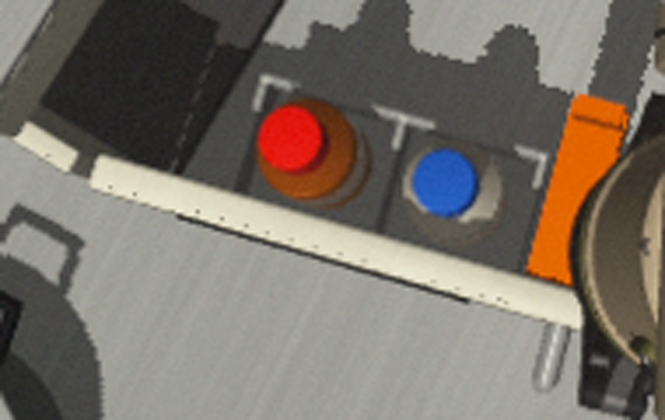

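View pics/top6c.png

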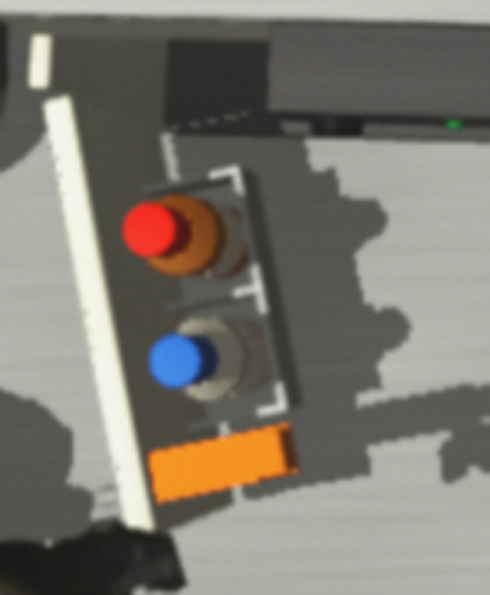

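```bash
cat > g.py <<'E'
from h import *
R=lean(100.5,0)
print(delta([548.5,216.7,280],R))
E
python3 g.py
```

```text
[ 0.0627  0.0208 -0.1583 -1.5437 -0.13   -0.1284]
```

Request:
drive_tool([
  [75, 0, 0.002, -0.015, -0.12, -0.01, -0.01],
  [75, 0.0, 0.004, -0.03, -0.24, -0.02, -0.02],
  [75, 0.005, 0.006, -0.045, -0.36, -0.03, -0.03],
  [75, 0.01, 0.008, -0.06, -0.48, -0.04, -0.04],
  [75, 0.015, 0.01, -0.075, -0.6, -0.05, -0.05],
  [75, 0.02, 0.012, -0.09, -0.72, -0.06, -0.06],
  [75, 0.03, 0.014, -0.105, -0.84, -0.07, -0.07],
  [75, 0.035, 0.016, -0.12, -0.96, -0.08, -0.08],
  [75, 0.04, 0.018, -0.135, -1.08, -0.09, -0.09],
  [75, 0.05, 0.02, -0.15, -1.2, -0.1, -0.1],
])

```text
time: 9.82
tool_pos: [537.6, 214.6, 285.1]
tcp_rot: [150.6, 88.0, 51.7]
ft_force: [1.2, 0.5, -0.1]
finger_gap: 60.5
```

Request:
drive_tool([
  [75, 0, 0, 0, -0.1, 0, 0],
  [75, 0, 0, 0, -0.2, 0, 0],
  [75, 0, 0, 0, -0.3, 0, 0],
  [75, 0, 0, 0, -0.34, 0, 0],
  [75, 0, 0, 0, -0.34, 0, 0],
  [75, 0, 0, 0, -0.34, 0, 0],
  [75, 0, 0, 0, -0.34, 0, 0],
  [75, 0, 0, 0, -0.34, 0, 0],
  [75, 0, 0, 0, -0.34, 0, 0],
  [75, 0, 0, 0, -0.34, 0, 0],
])

```text
time: 10.65
tool_pos: [537.4, 214.4, 286.6]
tcp_rot: [128.4, 87.9, 48.7]
ft_force: [0.2, -0.4, -0.3]
finger_gap: 60.3
```

```bash
python3 g.py; python3 - <<'E'
from h import *
s=sense();print(s['joint_pos'],s['tool_pos'],s['tcp_rot'],s['time'],s['ft_force'],s['finger_gap']); print(rot(s['tcp_rot']))
E
```

```text
[ 0.0069  0.0111 -0.0001 -0.0049 -0.0225 -0.0285]
[15.9633  1.3817 85.9705  1.1232 90.8977  5.7775] [537.4456 214.4279 286.5639] [128.4414  87.9207  48.662 ] 10.65 [ 0.1861 -0.3694 -0.2855] 60.252439049666684
[[ 0.024   0.9838  0.1777]
 [ 0.0272  0.1771 -0.9838]
 [-0.9993  0.0284 -0.0226]]
```

Request:
drive_tool([
  [75, 0.005, 0.005, 0, -0.005, -0.012, -0.015],
  [75, 0.01, 0.011, 0, -0.005, -0.022, -0.028],
  [75, 0.02, 0.011, 0, -0.005, -0.022, -0.028],
  [75, 0.03, 0.011, 0, -0.005, -0.022, -0.028],
  [75, 0.04, 0.011, 0, -0.005, -0.022, -0.028],
  [75, 0.05, 0.011, 0, -0.005, -0.022, -0.028],
  [75, 0.06, 0.011, 0, -0.005, -0.022, -0.028],
  [75, 0.066, 0.011, 0, -0.005, -0.022, -0.028],
  [75, 0.066, 0.011, 0, -0.005, -0.022, -0.028],
  [75, 0.066, 0.011, 0, -0.005, -0.022, -0.028],
])

```text
time: 11.48
tool_pos: [549.6, 218.0, 220.5]
tcp_rot: [-148.2, 90.0, 132.4]
ft_force: [-0.2, 0.6, 0.3]
finger_gap: 60.2
```

```bash
python3 - <<'E'
from h import *
print(delta([548.5,216.7,166],lean(100.5,0)))
s=sense();print(s['tool_pos'])
for n,(x0,y0,x1,y1) in (("scene",(150,320,350,470)),("top",(130,170,270,340))):
    s=snapshot(n)
    cv2.imwrite(f"pics/{n}7c.png",cv2.resize(s["frame"][y0:y1,x0:x1],None,fx=3.5,fy=3.5,interpolation=cv2.INTER_CUBIC))
E
```

```text
[ 0.0545 -0.0013  0.0011  0.0006 -0.0004  0.0002]
[549.6036 218.0341 220.5497]
```

View pics/scene7c.png

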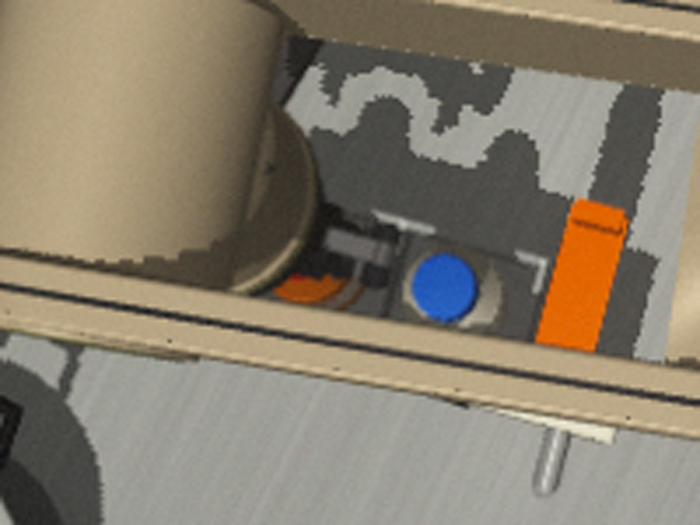

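View pics/top7c.png

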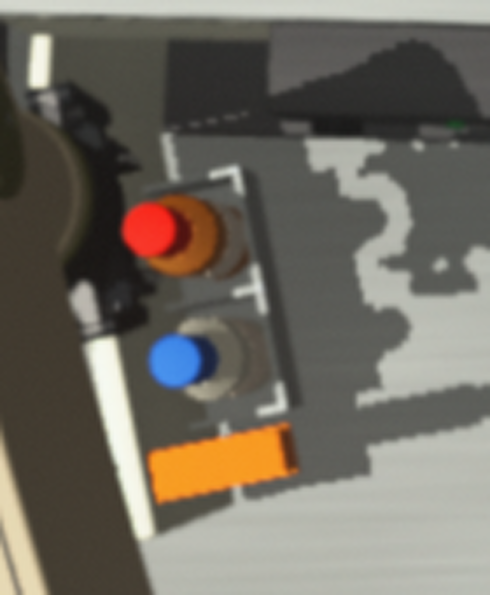

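Request:
drive_tool([
  [75, 0.008, -0.001, 0.001, 0, 0, 0],
  [75, 0.016, -0.001, 0.001, 0, 0, 0],
  [75, 0.024, -0.001, 0.001, 0, 0, 0],
  [75, 0.032, -0.001, 0.001, 0, 0, 0],
  [75, 0.04, -0.001, 0.001, 0, 0, 0],
  [75, 0.048, -0.001, 0.001, 0, 0, 0],
  [75, 0.053, -0.001, 0.001, 0, 0, 0],
  [75, 0.053, -0.001, 0.001, 0, 0, 0],
  [75, 0.053, -0.001, 0.001, 0, 0, 0],
  [75, 0.053, -0.001, 0.001, 0, 0, 0],
])

```text
time: 12.42
tool_pos: [549.4, 217.1, 168.4]
tcp_rot: [113.0, 89.9, 33.5]
ft_force: [-0.5, 0.3, 0.3]
finger_gap: 60.3
```

Request:
drive_tool([
  [120, 0, 0, 0, 0, 0, 0],
  [140, 0, 0, 0, 0, 0, 0],
  [150, 0, 0, 0, 0, 0, 0],
  [160, 0, 0, 0, 0, 0, 0],
  [170, 0, 0, 0, 0, 0, 0],
  [190, 0, 0, 0, 0, 0, 0],
  [190, 0, 0, 0, 0, 0, 0],
  [190, 0, 0, 0, 0, 0, 0],
  [190, 0, 0, 0, 0, 0, 0],
  [190, 0, 0, 0, 0, 0, 0],
], squeeze=40)

```text
time: 13.25
tool_pos: [549.2, 217.1, 168.5]
tcp_rot: [121.2, 89.9, 41.7]
ft_force: [-2.5, -1.4, 5.4]
finger_gap: 31.1
```

Request:
drive_tool([
  [190, -0.004, 0, 0, 0, 0, 0],
  [190, -0.012, 0, 0, 0, 0, 0],
  [190, -0.024, 0, 0, 0, 0, 0],
  [190, -0.04, 0, 0, 0, 0, 0],
  [190, -0.058, 0, 0, 0, 0, 0],
  [190, -0.076, 0, 0, 0, 0, 0],
  [190, -0.094, 0, 0, 0, 0, 0],
  [190, -0.11, 0, 0, 0, 0, 0],
  [190, -0.122, 0, 0, 0, 0, 0],
  [190, -0.13, 0, 0, 0, 0, 0],
])

```text
time: 14.08
tool_pos: [549.7, 217.1, 300.6]
tcp_rot: [102.1, 89.8, 22.6]
ft_force: [0.1, -0.1, -2.5]
finger_gap: 30.9
```

```bash
python3 - <<'E'
from h import *
s=snapshot("scene");cv2.imwrite("pics/scene8.png",s["frame"])
s=sense();print(s['joint_pos'],s['tool_pos'],s['finger_gap'],s['ft_force'])
R=rot(s['tcp_rot']);print(R)
print(delta([450.7,-263.6,250],R))
print(delta([450.7,-263.6,250],lean(60,0)))
E
```

```text
[16.5692  4.8016 80.8535  0.018  94.0738  6.0394] [550.0031 217.1787 301.6115] 31.416166720097713 [ 0.0036 -0.1819 -0.1792]
[[ 0.0044  0.9831  0.1828]
 [ 0.0016  0.1828 -0.9832]
 [-1.      0.0047 -0.0008]]
[ 0.0504 -0.1857  0.4546  0.      0.      0.    ]
[ 0.0504 -0.1857  0.4546  0.7074 -0.0024 -0.0042]
```

View pics/scene8.png

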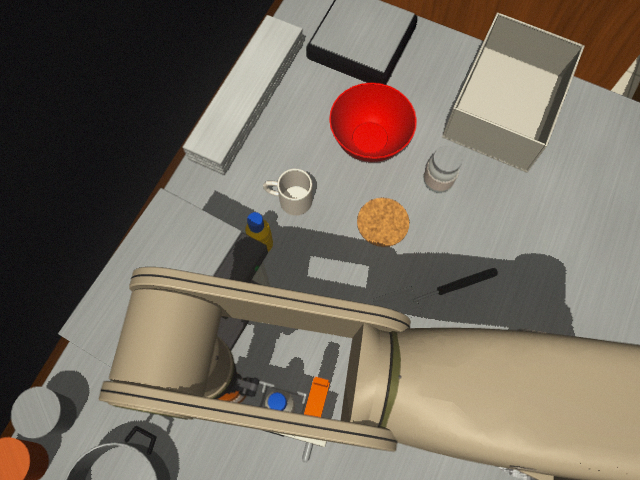

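Request:
drive_tool([
  [190, 0, 0, 0.005, 0, 0, 0],
  [190, 0, 0, 0.017, 0, 0, 0],
  [190, 0, 0, 0.035, 0, 0, 0],
  [190, 0, -0.005, 0.058, 0, 0, 0],
  [190, 0, -0.012, 0.085, 0, 0, 0],
  [190, 0, -0.023, 0.112, 0, 0, 0],
  [190, 0, -0.036, 0.14, 0, 0, 0],
  [190, 0, -0.05, 0.168, 0, 0, 0],
  [190, 0, -0.065, 0.196, 0, 0, 0],
  [190, 0, -0.08, 0.225, 0, 0, 0],
])

```text
time: 14.97
tool_pos: [510.1, -21.0, 296.1]
tcp_rot: [-114.7, 89.9, 165.8]
ft_force: [0.9, -0.5, -2.7]
finger_gap: 31.5
```

Request:
drive_tool([
  [190, 0, -0.013, 0.029, 0, 0, 0],
  [190, 0, -0.027, 0.058, 0, 0, 0],
  [190, 0, -0.04, 0.087, 0, 0, 0],
  [190, 0, -0.054, 0.116, 0, 0, 0],
  [190, 0, -0.067, 0.145, 0, 0, 0],
  [190, 0, -0.08, 0.174, 0, 0, 0],
  [190, 0, -0.09, 0.198, 0, 0, 0],
  [190, 0, -0.099, 0.216, 0, 0, 0],
  [190, 0, -0.105, 0.226, 0, 0, 0],
  [190, 0, -0.106, 0.229, 0, 0, 0],
])

```text
time: 15.8
tool_pos: [447.5, -265.3, 296.3]
tcp_rot: [-137.0, 89.9, 143.3]
ft_force: [0.3, 0.4, -1.6]
finger_gap: 31.1
```

```bash
python3 - <<'E'
from h import *
for n in ("scene","top"):
    s=snapshot(n);cv2.imwrite(f"pics/{n}9.png",s["frame"])
s=sense();print(s['joint_pos'],s['tool_pos'],s['finger_gap'],s['ft_force'],s['time'])
R=rot(s['tcp_rot']);print(R)
print(delta([450.7,-263.6,118.5],lean(100.5,0)))
E
```

```text
[-36.1124  -5.9126  91.9867   0.0567  94.0061 -46.5714] [ 448.6881 -263.5152  296.8707] 31.04952208184588 [ 0.451   0.999  -2.5579] 15.9
[[-0.0005  0.9834  0.1816]
 [ 0.0016  0.1816 -0.9834]
 [-1.     -0.0002 -0.0017]]
[ 0.1784  0.002   0.0008 -0.0006 -0.0017  0.0002]
```

View pics/scene9.png

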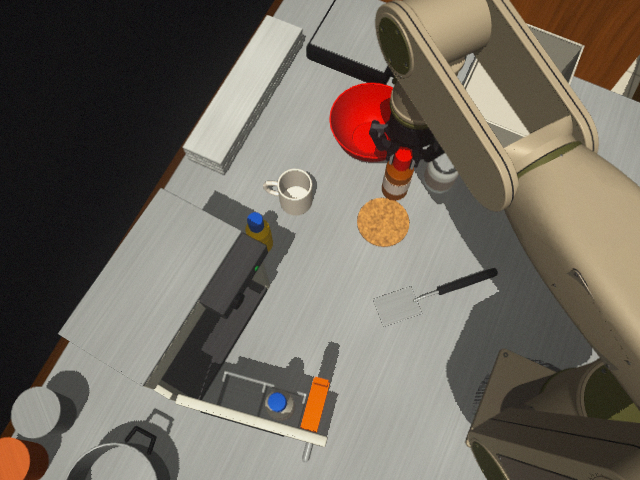

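View pics/top9.png

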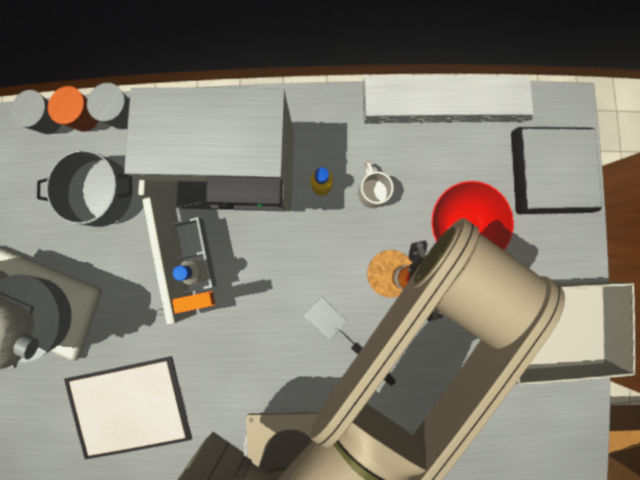

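Request:
drive_tool([
  [190, 0.01, 0.002, 0.001, 0, 0, 0],
  [190, 0.03, 0.002, 0.001, 0, 0, 0],
  [190, 0.05, 0.002, 0.001, 0, 0, 0],
  [190, 0.07, 0.002, 0.001, 0, 0, 0],
  [190, 0.09, 0.002, 0.001, 0, 0, 0],
  [190, 0.11, 0.002, 0.001, 0, 0, 0],
  [190, 0.13, 0.002, 0.001, 0, 0, 0],
  [190, 0.145, 0.002, 0.001, 0, 0, 0],
  [190, 0.158, 0.002, 0.001, 0, 0, 0],
  [190, 0.165, 0.002, 0.001, 0, 0, 0],
])

```text
time: 16.73
tool_pos: [450.9, -262.1, 130.1]
tcp_rot: [-154.5, 89.8, 126.1]
ft_force: [-0.7, 0.7, -2.8]
finger_gap: 30.9
```

```bash
python3 - <<'E'
from h import *
for n,(x0,y0,x1,y1) in (("scene",(300,120,480,280)),("top",(320,200,500,340))):
    s=snapshot(n);cv2.imwrite(f"pics/{n}10.png",cv2.resize(s["frame"][y0:y1,x0:x1],None,fx=3.5,fy=3.5,interpolation=cv2.INTER_CUBIC))
s=sense();print(s['tool_pos'],s['finger_gap'],s['ft_force'],s['time'])
print(delta([450.7,-263.6,118.5],lean(100.5,0)))
E
```

```text
[ 450.8647 -262.6302  130.974 ] 31.06061914502276 [-0.8281  0.1428 -1.9509] 16.8333
[ 0.0125 -0.0003  0.001   0.0016 -0.0025  0.0013]
```

View pics/scene10.png

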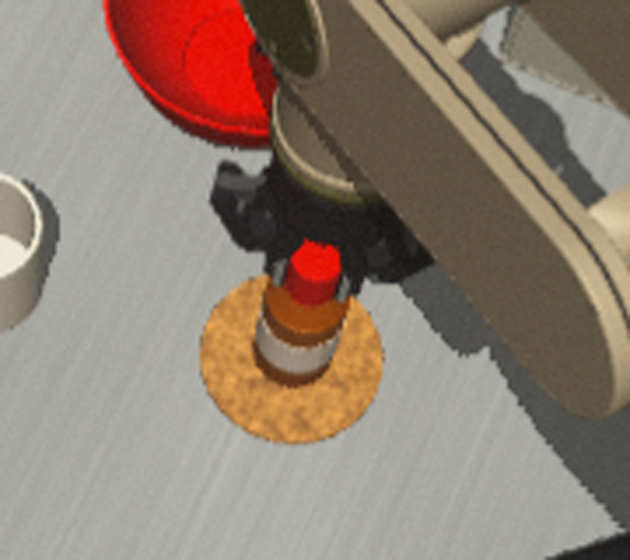

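View pics/top10.png

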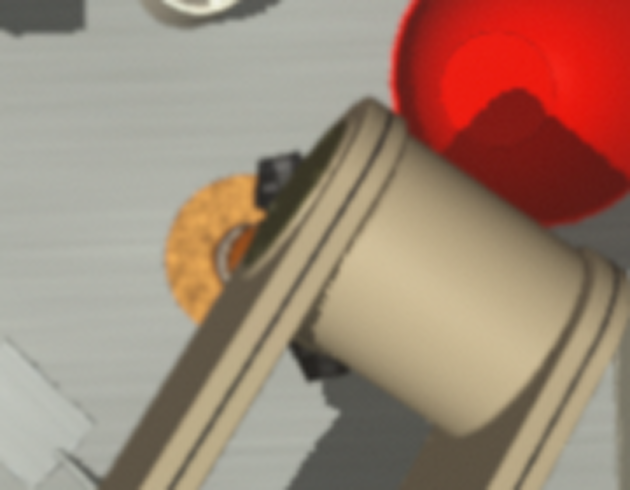

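Request:
drive_tool([
  [190, 0.002, 0, 0.001, 0, 0, 0],
  [190, 0.004, 0, 0.001, 0, 0, 0],
  [190, 0.006, 0, 0.001, 0, 0, 0],
  [190, 0.008, 0, 0.001, 0, 0, 0],
  [190, 0.009, 0, 0.001, 0, 0, 0],
  [190, 0.01, 0, 0.001, 0, 0, 0],
  [190, 0.011, 0, 0.001, 0, 0, 0],
  [190, 0.0115, 0, 0.001, 0, 0, 0],
  [190, 0.0115, 0, 0.001, 0, 0, 0],
  [190, 0.0115, 0, 0.001, 0, 0, 0],
])

```text
time: 17.67
tool_pos: [451.6, -264.9, 121.2]
tcp_rot: [132.0, 90.0, 52.5]
ft_force: [-0.3, -0.1, -2.8]
finger_gap: 31.1
```

```bash
python3 - <<'E'
from h import *
s=sense();print(s['tool_pos'],s['finger_gap'],s['ft_force'],s['time'])
E
```

```text
[ 451.596  -264.9328  121.1703] 31.14211180252112 [-0.2938 -0.067  -2.7854] 17.6667
```

Still carrying the full weight; lower a little more.

Request:
drive_tool([
  [190, 0.0005, 0, 0, 0, 0, 0],
  [190, 0.001, 0, 0, 0, 0, 0],
  [190, 0.0015, 0, 0, 0, 0, 0],
  [190, 0.002, 0, 0, 0, 0, 0],
  [190, 0.0025, 0, 0, 0, 0, 0],
  [190, 0.003, 0, 0, 0, 0, 0],
  [190, 0.0035, 0, 0, 0, 0, 0],
  [190, 0.0035, 0, 0, 0, 0, 0],
  [190, 0.0035, 0, 0, 0, 0, 0],
  [190, 0.0035, 0, 0, 0, 0, 0],
])

```text
time: 18.5
tool_pos: [451.8, -265.2, 118.5]
tcp_rot: [71.0, 89.9, -8.5]
ft_force: [-3.4, 0.2, 5.5]
finger_gap: 31.1
```

Request:
drive_tool([
  [155, 0, 0, 0, 0, 0, 0],
  [150, 0, 0, 0, 0, 0, 0],
  [145, 0, 0, 0, 0, 0, 0],
  [135, 0, 0, 0, 0, 0, 0],
  [120, 0, 0, 0, 0, 0, 0],
  [100, 0, 0, 0, 0, 0, 0],
  [80, 0, 0, 0, 0, 0, 0],
  [60, 0, 0, 0, 0, 0, 0],
  [60, 0, 0, 0, 0, 0, 0],
  [60, 0, 0, 0, 0, 0, 0],
])

```text
time: 19.33
tool_pos: [451.6, -264.9, 117.7]
tcp_rot: [128.8, 90.0, 49.3]
ft_force: [0.3, -0.1, -1.2]
finger_gap: 65.4
```

Request:
drive_tool([
  [60, -0.005, 0, 0, 0, 0, 0],
  [60, -0.015, 0, 0, 0, 0, 0],
  [60, -0.03, 0, 0, 0, 0, 0],
  [60, -0.05, 0, 0, 0, 0, 0],
  [60, -0.075, 0, 0, 0, 0, 0],
  [60, -0.1, 0, 0, 0, 0, 0],
  [60, -0.125, 0, 0, 0, 0, 0],
  [60, -0.15, 0, 0, 0, 0, 0],
  [60, -0.17, 0, 0, 0, 0, 0],
  [60, -0.18, 0, 0, 0, 0, 0],
])

```text
time: 20.17
tool_pos: [452.5, -265.7, 302.4]
tcp_rot: [50.1, 89.7, -29.4]
ft_force: [-0.2, 1.2, -0.0]
finger_gap: 65.1
```

Request:
drive_tool([
  [60, 0, -0.01, 0, 0, 0, 0],
  [60, 0, -0.03, 0, 0, 0, 0],
  [60, 0, -0.05, 0, 0, 0, 0],
  [60, 0, -0.07, 0, 0, 0, 0],
  [60, 0, -0.085, 0, 0, 0, 0],
  [60, 0, -0.09, 0, 0, 0, 0],
  [60, 0, -0.09, 0, 0, 0, 0],
  [60, 0, -0.09, 0, 0, 0, 0],
  [60, 0, -0.09, 0, 0, 0, 0],
  [60, 0, -0.09, 0, 0, 0, 0],
])

```text
time: 21.0
tool_pos: [363.6, -281.2, 297.3]
tcp_rot: [157.0, 89.9, 77.6]
ft_force: [0.3, -0.7, 0.5]
finger_gap: 65.1
```

```bash
python3 - <<'E'
from h import *
for n in ("scene","top"):
    s=snapshot(n);pickle.dump(s,open(n+"11.pkl","wb"));cv2.imwrite(f"pics/{n}11.png",s["frame"])
    for nm,P in (("cap top",(450.7,-263.6,155)),("mat",(450.7,-263.6,5))): print(n,nm,proj(s,P))
s=sense();print(s['tool_pos'],s['finger_gap'],s['ft_force'],s['time'])
E
```

```text
scene cap top [390.4029 195.5544]
scene mat [382.8405 222.4266]
top cap top [401.5524 274.6617]
top mat [391.1118 273.0195]
[ 363.5256 -281.2426  297.3837] 65.4034890006935 [-0.4933 -0.0835  0.5233] 21.1
```

View pics/scene11.png

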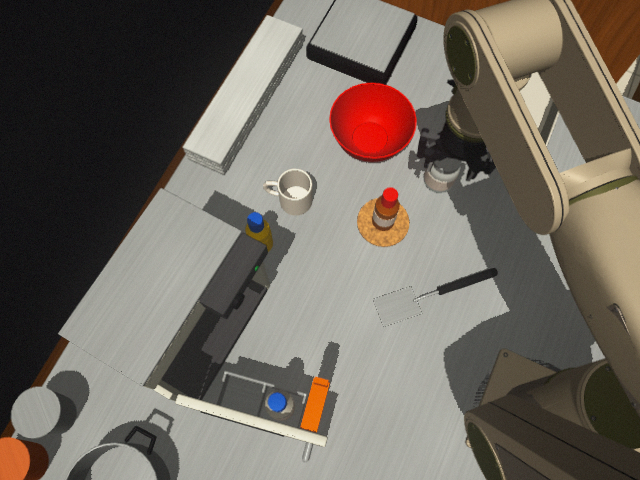

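View pics/top11.png

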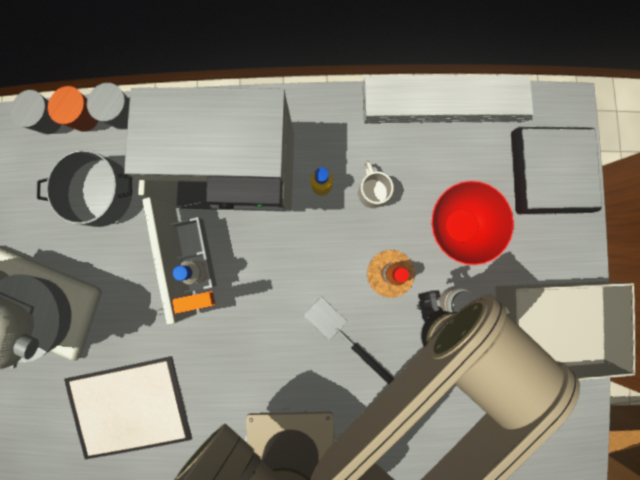

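```bash
python3 -c "
from bench import hand_in
print(hand_in())"
```

```text
the job is handed in; nothing more can be done
None
```

I pressed the orange tongue down with the shut fingers leaning 35°. With it held down I pulled the door round to about 1.33 rad. I then lifted the red-capped bottle out by its cap and set it on the cork mat. It touched the mat at about 5 N before I let go. I handed the job in at about 21 s of the 59 s allowed.

**Last checks, from both cameras before handing in:**
- **Red bottle:** it stands upright, and its cap is within a pixel or so of where a bottle centred on the mat would show.
- **Door and blue bottle:** the door is still wide open, with the blue-capped bottle upright in its pocket, by eye. The 1.33 rad was measured from the two caps before the grasp, not re-measured at the end.
- **Mug, jar and bowl:** they look unmoved in the pictures. I did not measure their positions.
- **Arm:** it stands clear at about 300 mm, touching nothing.

**What disagreed:**
- **Pressing the tongue:** the wrist force rose to 14.6 N, above the spring's 6 N, probably because the tongue had reached its end stop. It stayed far below the force limits.
- **Bottle height:** the two views put the cap tops about 6 mm higher than the stated 205 mm. I used the stated height.

No check failed, and `hand_in` gave no verdict.

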